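Push a pad backing plate out over the ledge end for gauging

ROBOT

A 7-joint arm with a two-finger parallel gripper is mounted at the origin on the work surface. World frame = base frame: x ahead of the robot, y to its left, z up, the work surface at z = 0. Lengths are in m, angles in rad, forces in N, time in s.
With the tool pointing down it reaches from about 0.4 to 0.85 m from the base axis. Payload 10.4 kg.
Tool frame: the origin (TCP) lies midway between the tips of the shut fingers; the grasp point (between the pads) lies 19 mm behind it (manip.hold_point_z is the distance from the TCP to the grasp point, in m); z points along the fingers, y is the line along which they close (so a half turn about z gives the same grasp; the last joint's range is limited). The gripper opens to 85 mm and grips with 20 to 120 N. Pads are 22 mm wide; open, the fingers measure 114 mm over their backs; the gripper's body (76 mm by 85 mm) begins 54 mm behind the grasp point. The pads swing forward as they close: fully open they stand 13 mm farther back than shut.
Start: joints at [1.181, 0.332, -0.065, 1.46, 0.022, 1.35, -0.088], TCP at [0.224, -0.583, 0.198] pointing down, gripper open.
Joint ranges: [-2.6, 2.6], [-0.5, 2.12], [-1.47, 1.34], [0.16, 2.42], [-1.27, 4.41], [0.06, 2.06], [-2.6, 2.6]. Speed limits (rad/s): [2.22, 2.22, 2.79, 2.79, 3.14, 3.14, 3.14].

INTERFACE

Orientations are given as a unit quaternion [x, y, z, w].
In Python, from workcell import manip, eyes, job gives the robot as it stands.
- The arm moves only by the shell command python3 -m crank 'ROWS' [FORCE]. ROWS is JSON, a list that holds one entry, the list of rows, each a list of 7 numbers: the finger opening in cm, from 0 to 8.54, then the shift along the world's x, y, z in cm, then the turn, a rotation vector about the world's x, y, z in degrees. In form: [[[hand, x, y, z, ax, ay, az], ...]]. A call has 1 to 20 rows; each row shifts and turns the commanded pose from where the row before left it; what a row does not reach is not made up. A row lasts 1/8 s, in which the tool goes at most 62.5 mm and 10.7 degrees, less where a joint would pass 70% of its speed; a pose out of reach is approached as far as the arm can. A call with a gripper value outside its range is refused whole. The fingers move at their own pace and stop on an object; FORCE is the grip in N (left out, the last holds). Time passes only in rows, so rows that do not move let the fingers close. It gives the time, the measured TCP pose, the force, the opening and the grip force at its end, in the units of the state.
- manip.get_obs(): the state, without advancing time (a new reading comes with each control period).
- eyes.camera(name): name is "scene" or "top" or "wrist"; returns (picture, depth): 420x560x3 uint8, red, green, blue; 420x560 float32, m along the optical axis (not along the pixel's ray), 0 where there is no reading.
- eyes.camera_params(name): a dict with "fx", "fy", "cx", "cy" (pixels), "world_from_camera" (4x4, takes a point from camera to world coordinates); the wrist camera has in their place "hand_eye" (4x4, takes a point from camera to tool coordinates, whose origin is the TCP and whose axes are the flange's). Camera axes: x right, y down, z forward; pixel columns grow to the right and rows downward; lengths in m; the calibration is good to about 2 mm. A picture is of the moment at which its call begins: read the wrist's pose just before it. camera_params takes no time and is no camera call.
- job.hand_in(): hands the job in; it is judged then, once.
The state is a dict: "clock": time; "joint_pos": joint angles; "joint_velocities": joint speeds; "tau": joint torques, N m; "position": TCP position; "ee_rot": TCP orientation; "ft_force": force on the tool from outside, world axes, zero at the start; "torque": the same for the moment, N m; "grip_width": opening from 0.0 (shut) to 1.0 (fully open); "grasp_force": force on a finger pad.
Only numpy, scipy, OpenCV 4.12 (cv2) and the standard library are available. Lean on these libraries where they do the work, as an engineer would, in place of code of your own. Each camera call takes 0.05 s, during which the arm holds its last target. There are 200 camera calls.

TASK

The worn steel backing plate is to be gauged at its edge: with a fingertip, first swing the red stop bar outward about a quarter turn, clear of the open end of the ledge, and only then push the plate along the ledge and its fence until about a third of the plate's length sticks out past that end. Only push; lift nothing, leave the plate lying flat and straight along the fence, and leave the piston, fitting, tin, collar and hand tools where they are.

Things in the scene. Friction and masses are not known exactly. Their poses are not given: they have to be found in the camera images.
- ledge: blue-painted steel riser, fixed to the bench; 80 mm wide (its x, -40 to +40 mm) and 340 mm long (its y, -150 to +190 mm), top 60 mm above the bench. Origin on the bench surface (underside). A dark fence strip 10 mm thick runs along the whole +x side (x +40 to +50 mm) and stands 14 mm above the top. The -y end is the open end, where the red stop bar is; x points away from the robot across the ledge, z up
- ledge_end (a point): middle of the top edge at the ledge's open end (ledge frame 0, -150, 60 mm); axes as the ledge's, so -y points outward past the end
- stop (a joint): angle of the red stop bar in rad: 0 = square across the open end, pointing from the fence side towards the robot (the ledge's -x); grows (anticlockwise from above) as the bar swings outward; 1.57 = pointing straight out past the end (the ledge's -y), in line with the fence; its limits are 0 and 1.75. Friction holds it where it is left; under 2 N at the pin moves it
- stop_pin (a point): upright red pin at the free end of the stop bar, 14 mm diameter, from 2 to 38 mm above the ledge top; this point lies on its axis 20 mm above the ledge top, 126 mm from the hinge axis. The bar between hinge and pin is 12 mm wide and lies 2 to 14 mm above the ledge top
- stop_hinge (a point): on the stop's upright hinge axis, 20 mm above the ledge top, just beyond the fence's open end (ledge frame 58, -165 mm); the hinge barrel with its pivot is 22 mm across and ends 32 mm above the ledge top
- plate: the worn steel backing plate, origin at the centre of its underside: 60 mm wide (its x), 130 mm long (its y), 8 mm thick (its z), about 0.45 kg, lying flat on the ledge a few mm from the fence with its length along the ledge; bare grey steel with a darker worn patch
- piston_mid (a point): centre of the chrome piston, 44 mm diameter, 50 mm high, standing on the ledge near its closed (+y) end; not to be disturbed
- fitting_mid (a point): centre of the dented brass hex fitting, 30 mm across, 34 mm high, standing on the bench; not to be disturbed
- tin_mid (a point): centre of a yellow-banded tin, 60 mm diameter, 55 mm high, on the bench; not to be disturbed
- collar_mid (a point): centre of a dark steel collar, 52 mm diameter, 16 mm high, on the bench; not to be disturbed
- wrench_grip (a point): grip of a wrench lying on the bench; not to be disturbed
- driver_grip (a point): handle of a screwdriver lying on the bench; not to be disturbed
Things that resemble listed ones, but are neither listed nor needed, are in the scene too. Leave any purple look-alike of the plate alone.

How it is judged:
On the way, in this order (a step that is already met when the one before it is completed fails the run):
1. the stop bar is swung clear of the ledge end (joint above 1.3 rad) while the plate has not yet been shifted (under 15 mm) (value of joint stop above 1.3 rad and distance of plate from where it was at the start of the episode below 0.015 m), for 0.2 s.
2. about a third of the plate (30 to 56 mm of 130) sticks out past the ledge end (value of joint stop above 1.3 rad and y of plate in the frame of ledge_end between 0.009 and 0.035 m), for 0.2 s.
At the end, for the whole second after the job is handed in: The stop is swung out beyond 1.3 rad; the plate lies still and flat on the ledge, within 0.17 rad of straight and not more than about 22 mm from the fence, with 30 to 56 mm of its length past the open end; every bystander is within 30 mm of where it stood (all of step 2 and z of plate in the frame of ledge_end between -0.005 and 0.006 m and x of plate in the frame of ledge_end above -0.012 m and angle between the x axis of plate and the x axis of ledge_end, either way round below 0.17 rad and distance of each of piston_mid, fitting_mid, tin_mid, collar_mid, wrench_grip, driver_grip from where it was at the start of the episode below 0.03 m and linear speed of plate below 0.01 m/s); the robot touches nothing.
It fails at once if the plate is lifted off the ledge (raised more than 12 mm or tipped more than 0.25 rad) (z of plate in the frame of ledge_end above 0.012 m or angle between plate's own z axis and vertical above 0.25 rad).
It fails at once if the plate falls off the ledge (z of plate in the frame of ledge_end below -0.02 m).
It fails at once if the piston, fitting, tin, collar, wrench or screwdriver is moved more than 30 mm (distance of any of piston_mid, fitting_mid, tin_mid, collar_mid, wrench_grip, driver_grip from where it was at the start of the episode above 0.03 m).
It also fails if it takes over 58 s, if anything falls off the work surface, if the arm or the gripper's body presses on something with over 40 N, if the wrist force passes 120 N, or if a joint passes its speed limit or range.

## Working session

There is one attempt and no reset: what is moved stays moved. The work goes in short steps, Python scripts to look and compute and a shell command to move; the robot and the scene stay as the last step left them, time stands still between calls to the robot, and variables do not carry over. Pictures are saved under pics/ and viewed, at most 13 in all, crops included, and the job is handed in when it is done.

```bash
mkdir -p pics; python3 - <<'E'
from workcell import manip, eyes
import cv2,numpy as np
o=manip.get_obs();print(o['clock'],o['position'],o['ee_rot'],o['ft_force'],o['grip_width'])
for n in('top','scene'):
    p,d=eyes.camera(n);cv2.imwrite(f'pics/{n}0.png',p[:,:,::-1]);np.savez(f'pics/{n}0.npz',p=p,d=d)
    c=eyes.camera_params(n);print(n,c['fx'],c['cx'],c['cy'],np.round(c['world_from_camera'],3).tolist())
E
```

```text
0.0 [ 0.22399389 -0.58303635  0.19702665] [ 9.83225975e-01  1.82390214e-01 -1.45173144e-04 -6.86535031e-04] [ 0.20611574  0.54416177 -0.64061871] 0.9984335173183727
top 544.6299949899055 276.84836435863133 202.94543714938908 [[-0.001, -0.979, 0.206, 0.269], [-1.0, 0.0, -0.004, -0.029], [0.004, -0.206, -0.979, 1.533], [0.0, 0.0, 0.0, 1.0]]
scene 389.60639858548495 278.5787324181435 207.53752059869174 [[-0.221, 0.608, -0.763, 1.462], [0.975, 0.135, -0.174, 0.204], [-0.003, -0.782, -0.623, 0.814], [0.0, 0.0, 0.0, 1.0]]
```

View pics/top0.png

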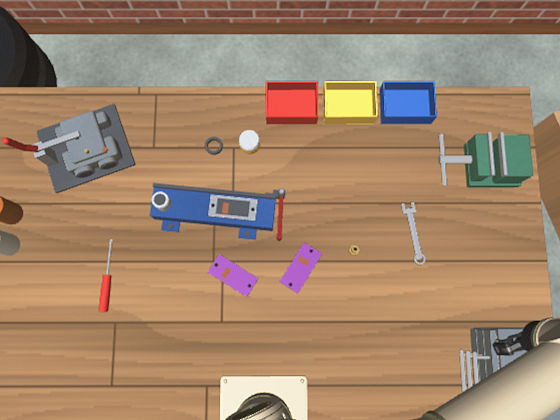

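View pics/scene0.png

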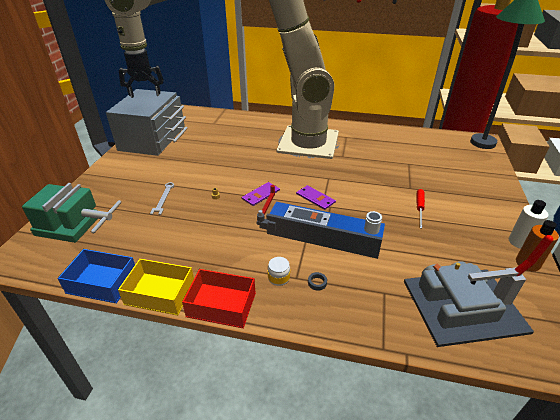

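The top view shows the ledge spanning about (152,185)–(276,230), with the open end on the right. The hinge is at about (280,193), the red pin at (280,238), the plate at (233,207) and the piston at (160,200). Next I measure them in world coordinates.

```bash
cat > h.py <<'E'
import numpy as np,cv2
from workcell import eyes
def cast(n,uv,z):
    c=eyes.camera_params(n);T=c['world_from_camera'];uv=np.atleast_2d(uv).astype(float)
    r=np.c_[(uv[:,0]-c['cx'])/c['fx'],(uv[:,1]-c['cy'])/c['fy'],np.ones(len(uv))]@T[:3,:3].T
    return T[:3,3]+r*((z-T[2,3])/r[:,2])[:,None]
def cloud(n,d):
    c=eyes.camera_params(n);T=c['world_from_camera'];v,u=np.mgrid[:420,:560]
    P=np.stack([(u-c['cx'])/c['fx']*d,(v-c['cy'])/c['fy']*d,d],-1);return P@T[:3,:3].T+T[:3,3]
E
python3 - <<'E'
from h import *
f=np.load('pics/top0.npz');p,d=f['p'],f['d'];W=cloud('top',d);hsv=cv2.cvtColor(p,cv2.COLOR_RGB2HSV)
roi=np.zeros((420,560),bool);roi[175:250,140:300]=1
z=W[...,2]
blue=roi&(hsv[...,0]>100)&(hsv[...,0]<125)&(hsv[...,1]>120)&(abs(z-.06)<.006)
red=roi&((hsv[...,0]<6)|(hsv[...,0]>174))&(hsv[...,1]>150)&(np.arange(560)>268)
plate=roi&(abs(z-.068)<.006)&(hsv[...,1]<60)&(hsv[...,2]>90)&(np.arange(560)>195)&(np.arange(560)<270)
top=roi&(z>.05)&(z<.08)&(np.arange(560)<276)
for nm,m in(('blue',blue),('plate',plate),('ledge+fence',top),('red',red)):
    m=m.astype(np.uint8);k,l,s,_=cv2.connectedComponentsWithStats(m);m=l==1+np.argmax(s[1:,4])
    P=W[m];r=cv2.minAreaRect(P[:,:2].astype(np.float32)*1000);print(nm,m.sum(),np.median(P[:,2]).round(4),np.round(r[0],1),np.round(r[1],1),round(r[2],1),np.round(cv2.boxPoints(r)).tolist())
v,u=np.nonzero(red);print('red px',u.min(),u.max(),v.min(),v.max());
for vv in range(v.min(),v.max()+1,4):
    q=red[vv];uu=np.nonzero(q)[0];print(vv,uu.min() if len(uu) else 0,uu.max() if len(uu) else 0,np.round(W[vv,uu].mean(0),3) if len(uu) else 0)
pi=roi&(z>.095)&(np.arange(560)<180);print('piston',W[pi].mean(0),W[pi].min(0),W[pi].max(0))
big=cv2.resize(p[170:255,140:300][:,:,::-1],None,fx=5,fy=5,interpolation=cv2.INTER_CUBIC);cv2.imwrite('pics/crop.png',big)
E
```

```text
blue 1957 0.0597 [567.8 144.4] [339.3  81.6] 84.2 [[510.0, -20.0], [591.0, -28.0], [626.0, 309.0], [544.0, 317.0]]
plate 873 0.068 [565.4  87.6] [130.1  60.9] 84.2 [[529.0, 26.0], [589.0, 20.0], [602.0, 149.0], [542.0, 155.0]]
ledge+fence 3893 0.0626 [578.2 144.3] [343.  109.6] 85.8 [[511.0, -23.0], [620.0, -31.0], [646.0, 311.0], [536.0, 319.0]]
red 172 0.0744 [533.8 -42.1] [ 11.9 118.3] 87.6 [[474.0, -46.0], [593.0, -51.0], [593.0, -39.0], [475.0, -34.0]]
red px 277 282 197 239
197 279 282 [ 0.592 -0.044  0.075]
201 279 282 [ 0.582 -0.044  0.073]
205 279 282 [ 0.57  -0.044  0.075]
209 279 282 [ 0.559 -0.044  0.074]
213 279 281 [ 0.548 -0.043  0.074]
217 278 281 [ 0.537 -0.041  0.074]
221 278 281 [ 0.526 -0.041  0.073]
225 278 281 [ 0.514 -0.041  0.075]
229 278 281 [ 0.503 -0.041  0.076]
233 277 280 [ 0.492 -0.039  0.076]
237 277 281 [ 0.481 -0.04   0.078]
piston [0.56181211 0.26243117 0.18646804] [ 0.26924671 -0.02879133  0.09525648] [0.60312573 0.30149535 1.53298105]
```

View pics/crop.png

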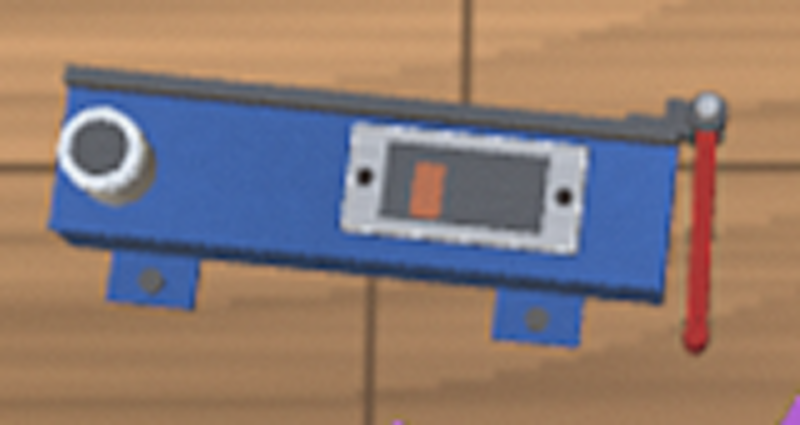

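The crop shows the bar square across the end, its pin at the free end, and the plate about 6 mm off the fence. The sizes agree with those given: ledge top 340×81 mm at z = 0.060, plate 130×61 mm at z = 0.068. Results:
- **Ledge:** yaw is about -5.8°, with the end at (0.5505, -0.024).
- **Plate:** its y in the ledge_end frame is about 0.1125.

I move above the inner side of the bar and align the tool with the ledge.

```bash
python3 -m crank '[[[0,2,4.2,0.2,0,0,-1.9],[0,2,4.2,0,0,0,-1.9],[0,2,4.2,0,0,0,-1.9],[0,2,4.2,0,0,0,-1.9],[0,2,4.2,0,0,0,-1.9],[0,2,4.2,0,0,0,-1.9],[0,2,4.2,0,0,0,-1.9],[0,2,4.2,0,0,0,-1.9],[0,2,4.2,0,0,0,-1.9],[0,2,4.2,0,0,0,-1.9],[0,2,4.2,0,0,0,-1.9],[0,2,4.2,0,0,0,-1.9],[0,2,4.2,0,0,0,-1.9],[0,2.8,5.2,0,0,0,-2.1],[0,0,0,0,0,0,0],[0,0,0,0,0,0,0]]]'
```

```text
clock: 2.1
position: [0.5119, 0.0142, 0.1994]
ee_rot: [0.999, -0.05, -0.0, 0.0]
ft_force: [-0.2, 0.1, 0.7]
grip_width: -0.0
grasp_force: 0.0
```

```bash
python3 -m crank '[[[0,-0.1,-1.4,-2,0,0,0],[0,0,0,-3,0,0,0],[0,0,0,-3,0,0,0],[0,0,0,-3,0,0,0],[0,0,0,-1.5,0,0,0],[0,0,0,-0.5,0,0,0],[0,0,0,0,0,0,0]]]'; python3 - <<'E'
from h import *
p,d=eyes.camera('scene');cv2.imwrite('pics/s1.png',cv2.resize(p[160:270,220:400][:,:,::-1],None,fx=4,fy=4,interpolation=cv2.INTER_CUBIC))
E
```

```text
clock: 2.98
position: [0.5115, 0.0002, 0.0704]
ee_rot: [0.999, -0.051, 0.0, 0.0]
ft_force: [0.1, 0.2, 0.0]
grip_width: -0.0
grasp_force: 0.0
```

View pics/s1.png

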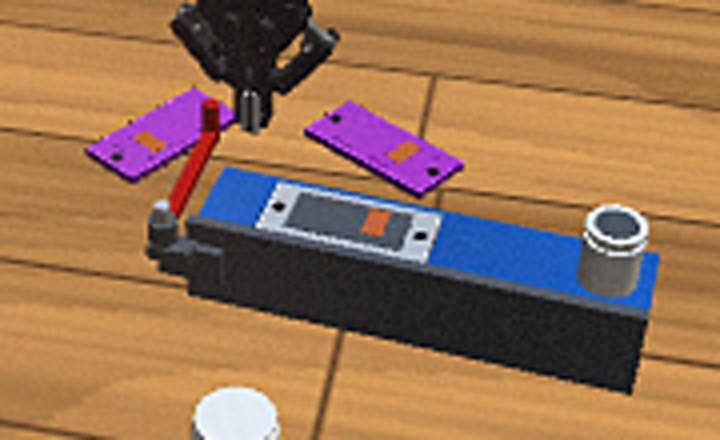

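The scene crop shows the shut fingertip at about (250,110), just inside the pin at (210,115), free of both bar and plate. Now I swing the bar along its arc.

```bash
python3 -m crank '[[[0,0,0,-0.3,0,0,0],[0,-0.1,-1,0,0,0,0],[0,-0.17,-1,0,0,0,0],[0,-0.16,-1.3,0,0,0,0],[0,-0.16,-1.3,0,0,0,0],[0,0.1,-1.3,0,0,0,0],[0,0.28,-1.3,0,0,0,0],[0,0.5,-1.2,0,0,0,0],[0,0.54,-1.2,0,0,0,0],[0,0.8,-1.1,0,0,0,0],[0,0.83,-1,0,0,0,0],[0,1,-0.8,0,0,0,0],[0,1.1,-0.8,0,0,0,0],[0,1.2,-0.5,0,0,0,0],[0,1.2,-0.5,0,0,0,0],[0,0,0,0,0,0,0],[0,0,0,0,0,0,0]]]'; python3 - <<'E'
from h import *
p,d=eyes.camera('scene');cv2.imwrite('pics/s2.png',cv2.resize(p[160:270,220:400][:,:,::-1],None,fx=4,fy=4,interpolation=cv2.INTER_CUBIC))
E
```

```text
clock: 5.15
position: [0.5806, -0.142, 0.0667]
ee_rot: [0.999, -0.05, -0.0, -0.0]
ft_force: [-0.3, 0.3, 1.0]
grip_width: 0.003
grasp_force: 0.0
```

View pics/s2.png

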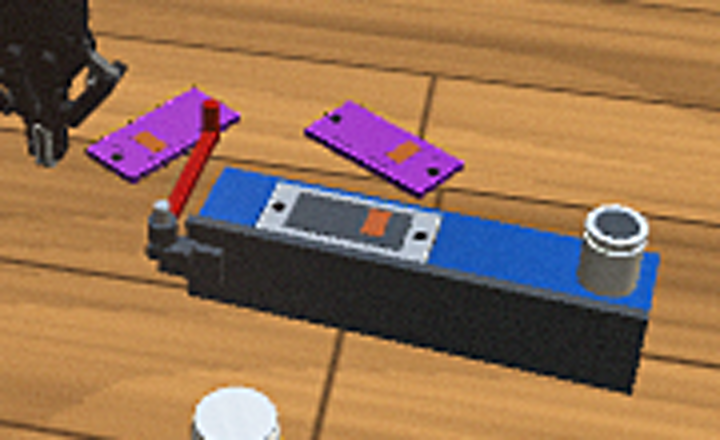

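The picture shows the bar still at its old place (pin at (210,115)) and the fingertip at (45,155): the finger passed it by. I check where the tip really is by projecting the TCP.

```bash
cat >> h.py <<'E'
def proj(n,P):
    c=eyes.camera_params(n);q=np.linalg.inv(c['world_from_camera'])@np.r_[P,1];return np.round([c['fx']*q[0]/q[2]+c['cx'],c['fy']*q[1]/q[2]+c['cy']],1)
E
python3 - <<'E'
from h import *
from workcell import manip
crop=lambda q:np.round((q-[220,160])*4)
print('tcp now',crop(proj('scene',manip.get_obs()['position'])),'tcp s1',crop(proj('scene',[.5115,.0002,.0704])))
for nm,P in dict(hinge=[.6067,-.0448,.092],pintop=[.479,-.039,.098],pinbot=[.479,-.039,.062],end=[.5505,-.024,.06],platec=[.5654,.0876,.068],pt=[.51,-.041,.074]).items():print(nm,crop(proj('scene',P)),proj('top',P))
p,d=eyes.camera('top');cv2.imwrite('pics/t2.png',cv2.resize(p[170:270,200:360][:,:,::-1],None,fx=5,fy=5,interpolation=cv2.INTER_CUBIC))
E
```

```text
tcp now [ 50. 193.] tcp s1 [250. 161.]
hinge [163. 206.] [280.7 190.4]
pintop [211. 102.] [278.7 236.7]
pinbot [212. 139.] [278.6 238.6]
end [209. 197.] [273.1 213. ]
platec [349. 221.] [232.4 207.1]
pt [200. 149.] [279.3 226.7]
```

View pics/t2.png

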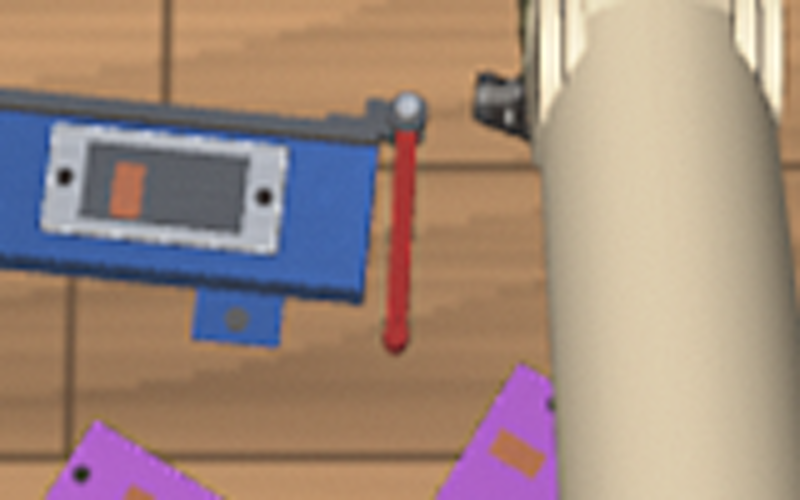

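The top view confirms that bar and plate are untouched. In the scene view the real tip sits some 30 mm above the projected TCP, so it passed over the 98 mm pin. I measure the tip height from depth, and the camera-to-TCP relation from the wrist camera.

```bash
python3 - <<'E'
from h import *
from workcell import manip
from scipy.spatial.transform import Rotation as R
o=manip.get_obs();t=np.array(o['position']);print(t)
p,d=eyes.camera('scene');W=cloud('scene',d)
m=(d>0)&(np.linalg.norm(W[...,:2]-t[:2],axis=-1)<.05)&(W[...,2]>.02)&(W[...,2]<.3)
P=W[m];print('scene pts near tool',len(P));i=np.argsort(P[:,2])[:25];print('lowest',np.round(P[i[::3]],3).tolist())
for n in['scene']:
    for z in(.07,.09,.1,.11,.12):
        s=P[abs(P[:,2]-z)<.006];print(z,len(s),np.round(s.min(0),3) if len(s) else '',np.round(s.max(0),3) if len(s) else '')
c=eyes.camera_params('wrist');print(np.round(c['hand_eye'],3).tolist(),c['fx'])
p,d=eyes.camera('wrist');cv2.imwrite('pics/w2.png',p[:,:,::-1])
T=np.eye(4);T[:3,:3]=R.from_quat(o['ee_rot']).as_matrix();T[:3,3]=t;T=T@c['hand_eye']
v,u=np.mgrid[:420,:560];Q=np.stack([(u-c['cx'])/c['fx']*d,(v-c['cy'])/c['fy']*d,d],-1)@T[:3,:3].T+T[:3,3]
z=Q[...,2][d>0];h,e=np.histogram(z,bins=np.arange(-.1,.2,.005));print([(round(e[i],3),h[i]) for i in np.argsort(-h)[:8]])
E
```

```text
[ 0.58045297 -0.14217761  0.06684977]
scene pts near tool 1283
lowest [[0.589, -0.141, 0.102], [0.589, -0.144, 0.105], [0.593, -0.137, 0.106], [0.589, -0.147, 0.108], [0.589, -0.141, 0.11], [0.584, -0.155, 0.111], [0.589, -0.144, 0.113], [0.588, -0.131, 0.114], [0.593, -0.139, 0.116]]
0.07 0  
0.09 0  
0.1 7 [ 0.587 -0.147  0.102] [ 0.593 -0.135  0.106]
0.11 22 [ 0.575 -0.155  0.105] [ 0.594 -0.128  0.115]
0.12 32 [ 0.576 -0.154  0.115] [ 0.593 -0.128  0.126]
[[-0.001, -0.954, -0.298, 0.077], [1.0, -0.001, -0.0, -0.001], [-0.0, -0.298, 0.954, -0.175], [0.0, 0.0, 0.0, 1.0]] 346.37099658763685
[(np.float64(-0.005), np.int64(164063)), (np.float64(0.055), np.int64(9918)), (np.float64(0.175), np.int64(6413)), (np.float64(0.18), np.int64(6279)), (np.float64(0.17), np.int64(5990)), (np.float64(0.0), np.int64(5349)), (np.float64(0.155), np.int64(4853)), (np.float64(0.165), np.int64(4406))]
```

View pics/w2.png

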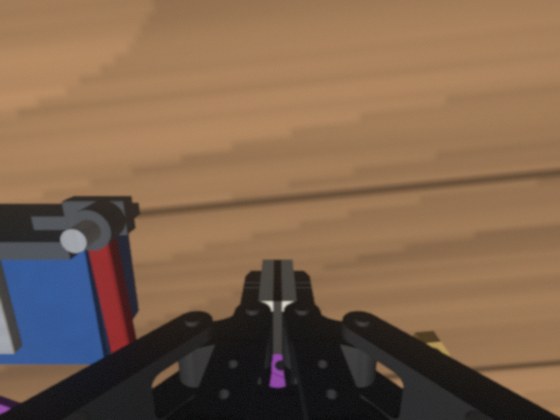

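The wrist view shows the fingertips at about (277,265). That and the scene depth (lowest point z ≈ 0.102 with TCP at 0.067) put the real tips some 33 mm behind the nominal TCP. The bench plane fits, so the pose itself is right. I will command TCP z = wanted tip z − 33 mm, so I lift, go back and come down lower.

```bash
python3 -m crank '[[[0,0,0,2,0,0,0],[0,0,0,2,0,0,0],[0,-1.7,3.6,0,0,0,0],[0,-1.7,3.6,0,0,0,0],[0,-1.7,3.6,0,0,0,0],[0,-1.8,3.4,0,0,0,0],[0,0,0,-2,0,0,0],[0,0,0,-2,0,0,0],[0,0,0,-1.5,0,0,0],[0,0,0,-1,0,0,0],[0,0,0,-0.5,0,0,0],[0,0,0,0,0,0,0],[0,0,0,0,0,0,0]]]'; python3 - <<'E'
from h import *
from workcell import manip
t=np.array(manip.get_obs()['position'])
p,d=eyes.camera('scene');W=cloud('scene',d)
m=(d>0)&(np.linalg.norm(W[...,:2]-t[:2],axis=-1)<.025)&(W[...,2]>.063)&(W[...,2]<.3)
P=W[m];print('lowest',np.round(P[np.argsort(P[:,2])[:25:3]],3).tolist())
cv2.imwrite('pics/s3.png',cv2.resize(p[160:270,220:400][:,:,::-1],None,fx=4,fy=4,interpolation=cv2.INTER_CUBIC))
E
```

```text
clock: 6.98
position: [0.5121, -0.0004, 0.0373]
ee_rot: [0.999, -0.05, 0.0, 0.0]
ft_force: [-0.3, -0.5, 0.5]
grip_width: 0.0
grasp_force: 0.0
lowest [[0.518, 0.019, 0.063], [0.519, 0.006, 0.074], [0.522, -0.006, 0.078], [0.52, 0.01, 0.079], [0.516, -0.014, 0.08], [0.521, -0.006, 0.081], [0.522, 0.004, 0.083], [0.521, 0.01, 0.084], [0.521, 0.0, 0.086]]
```

View pics/s3.png

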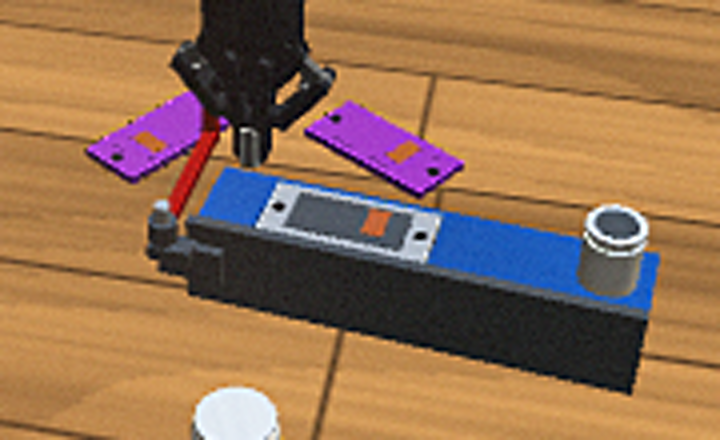

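The tip is now at (250,163), inside the bar next to the ledge top, at z ≈ 0.072, with the knuckles above the pin. I lower 3 mm and repeat the arc.

```bash
python3 -m crank '[[[0,0,0,-0.3,0,0,0],[0,-0.1,-1,0,0,0,0],[0,-0.17,-1,0,0,0,0],[0,-0.16,-1.3,0,0,0,0],[0,-0.16,-1.3,0,0,0,0],[0,0.1,-1.3,0,0,0,0],[0,0.28,-1.3,0,0,0,0],[0,0.5,-1.2,0,0,0,0],[0,0.54,-1.2,0,0,0,0],[0,0.8,-1.1,0,0,0,0],[0,0.83,-1,0,0,0,0],[0,1,-0.8,0,0,0,0],[0,1.1,-0.8,0,0,0,0],[0,1.2,-0.5,0,0,0,0],[0,1.2,-0.5,0,0,0,0],[0,0,0,0,0,0,0],[0,0,0,0,0,0,0]]]'; python3 - <<'E'
from h import *
p,d=eyes.camera('scene');cv2.imwrite('pics/s4.png',cv2.resize(p[160:270,220:400][:,:,::-1],None,fx=4,fy=4,interpolation=cv2.INTER_CUBIC))
hsv=cv2.cvtColor(p,cv2.COLOR_RGB2HSV);W=cloud('scene',d)
m=((hsv[...,0]<6)|(hsv[...,0]>174))&(hsv[...,1]>150)&(abs(W[...,0]-.55)<.12)&(abs(W[...,1]+.1)<.13)&(W[...,2]>.055)&(W[...,2]<.105)
P=W[m];print(len(P));far=P[np.argmax(np.hypot(P[:,0]-.6067,P[:,1]+.0448))]
q=P[P[:,2]>.085] if (P[:,2]>.085).any() else P
for x in(far,q.mean(0)):
    e=x[:2]-[.6067,-.0448];a,b=e[0]*.995-e[1]*.1005,e[0]*.1005+e[1]*.995;print(x.round(3),'r',np.hypot(a,b),'angle',np.arctan2(-b,-a))
E
```

```text
clock: 9.15
position: [0.5814, -0.1433, 0.0339]
ee_rot: [0.999, -0.05, 0.0, 0.0]
ft_force: [-0.2, -0.2, 0.6]
grip_width: 0.002
grasp_force: 0.0
202
[ 0.6   -0.179  0.096] r 0.13462421022120624 angle 1.6230475818032175
[ 0.602 -0.172  0.094] r 0.12715007370057207 angle 1.6377104683838
```

View pics/s4.png

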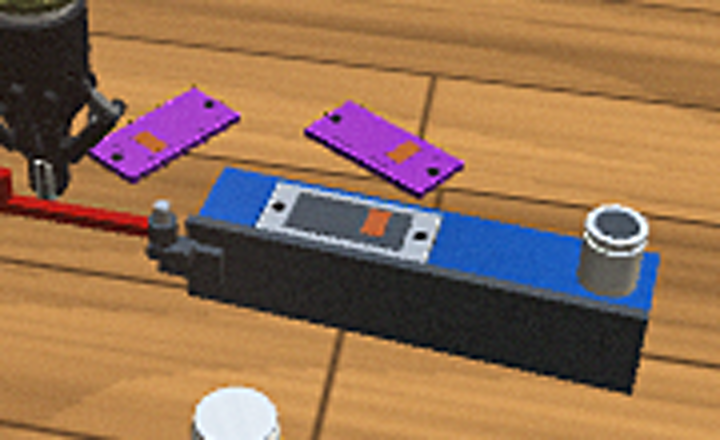

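The bar now lies along the fence line, pin at the far left (0,185), measured angle about 1.6 rad, and the plate has not moved. I back off, lift and go behind the plate's +y end.

```bash
python3 -m crank '[[[0,-2,0.2,0,0,0,0],[0,0,0,4,0,0,0],[0,0,0,4,0,0,0],[0,0.2,5,0,0,0,0],[0,0.2,5,0,0,0,0],[0,0.2,5,0,0,0,0],[0,0.2,5,0,0,0,0],[0,0.2,5,0,0,0,0],[0,0.4,5,0,0,0,0],[0,0.2,2.1,0,0,0,0],[0,0,0,-3,0,0,0],[0,0,0,-2.5,0,0,0],[0,0,0,-1.5,0,0,0],[0,0,0,-0.8,0,0,0],[0,0,0,0,0,0,0],[0,0,0,0,0,0,0]]]'
python3 -m crank '[[[0,0,0,-0.1,0,0,0],[0,0,0,-0.1,0,0,0],[0,0,0,-0.1,0,0,0],[0,0,0,0,0,0,0]]]'
python3 - <<'E'
from h import *
from workcell import manip
t=manip.get_obs()['position']
p,d=eyes.camera('scene');cv2.imwrite('pics/s5.png',cv2.resize(p[160:270,220:400][:,:,::-1],None,fx=4,fy=4,interpolation=cv2.INTER_CUBIC))
E
```

```text
clock: 11.2
position: [0.5779, 0.1798, 0.0368]
ee_rot: [0.999, -0.05, 0.001, -0.0]
ft_force: [0.6, 0.3, 0.1]
grip_width: -0.003
grasp_force: 0.0
clock: 11.7
position: [0.5773, 0.1795, 0.0327]
ee_rot: [0.999, -0.05, -0.0, 0.0]
ft_force: [0.5, 0.2, 0.1]
grip_width: 0.002
grasp_force: 0.0
```

View pics/s5.png

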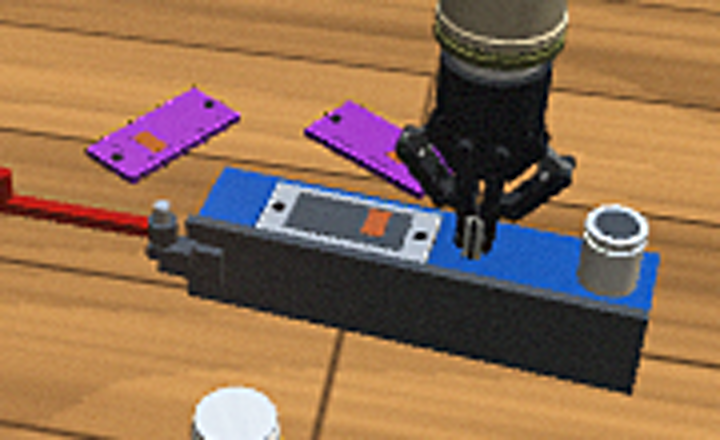

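The finger stands on the centre line behind the plate, tip at (475,255), clear of the piston at (612,235). I feel for the ledge top.

```bash
for i in 1; do :; done
python3 -m crank '[[[0,0,0,-0.1,0,0,0],[0,0,0,-0.1,0,0,0],[0,0,0,0,0,0,0]]]' | sed -n 2,4p
python3 -m crank '[[[0,0,0,-0.1,0,0,0],[0,0,0,-0.1,0,0,0],[0,0,0,0,0,0,0]]]' | sed -n 2,4p
```

```text
position: [0.5773, 0.1796, 0.0307]
ee_rot: [0.999, -0.05, -0.0, 0.0]
ft_force: [-1.0, 1.2, -0.0]
position: [0.5773, 0.1796, 0.0287]
ee_rot: [0.999, -0.05, -0.0, 0.0]
ft_force: [0.5, -0.4, 0.5]
```

```bash
python3 -m crank '[[[0,0,0,-0.1,0,0,0],[0,0,0,0,0,0,0]]]' | sed -n 2,4p
python3 -m crank '[[[0,0,0,-0.1,0,0,0],[0,0,0,0,0,0,0]]]' | sed -n 2,4p
```

```text
position: [0.5773, 0.1796, 0.0278]
ee_rot: [0.999, -0.05, -0.0, 0.0]
ft_force: [-0.7, 0.1, 0.3]
position: [0.5773, 0.1796, 0.0268]
ee_rot: [0.999, -0.05, -0.0, 0.0]
ft_force: [-0.4, -0.9, -0.7]
```

No contact yet, so the tip is within about 2 mm of the top and below the plate's 8 mm face. I push along the ledge.

```bash
python3 -m crank '[[[0,-0.3,-0.5,0,0,0,0],[0,-0.05,-0.5,0,0,0,0],[0,-0.05,-0.5,0,0,0,0],[0,-0.05,-0.5,0,0,0,0],[0,-0.05,-0.5,0,0,0,0],[0,-0.05,-0.5,0,0,0,0],[0,-0.05,-0.5,0,0,0,0],[0,-0.05,-0.5,0,0,0,0],[0,-0.05,-0.5,0,0,0,0],[0,-0.05,-0.5,0,0,0,0],[0,-0.05,-0.5,0,0,0,0],[0,-0.05,-0.5,0,0,0,0],[0,-0.05,-0.5,0,0,0,0],[0,0,0,0,0,0,0]]]'
cat > pl.py <<'E'
from h import *
p,d=eyes.camera('scene');W=cloud('scene',d);z=W[...,2]
e=W[...,:2]-[.5505,-.024];X=e[...,0]*.995-e[...,1]*.1005;Y=e[...,0]*.1005+e[...,1]*.995
hsv=cv2.cvtColor(p,cv2.COLOR_RGB2HSV)
m=(abs(X)<.039)&(Y>-.1)&(Y<.2)&(abs(z-.067)<.006)&~((hsv[...,0]>100)&(hsv[...,0]<125)&(hsv[...,1]>120))&(d>0)
k,l,s,_=cv2.connectedComponentsWithStats(m.astype(np.uint8));m=l==1+np.argmax(s[1:,4])
r=cv2.minAreaRect(np.c_[X[m],Y[m]].astype(np.float32)*1000);print(m.sum(),'median z',np.median(z[m]),np.round(r[0],1),np.round(r[1],1),round(r[2],1))
print('Y pct',np.percentile(Y[m],[0.5,99.5]).round(4),'X pct',np.percentile(X[m],[0.5,99.5]).round(4))
cv2.imwrite('pics/s_last.png',cv2.resize(p[160:270,220:400][:,:,::-1],None,fx=4,fy=4,interpolation=cv2.INTER_CUBIC))
E
python3 pl.py
```

```text
clock: 14.75
position: [0.5684, 0.1137, 0.0268]
ee_rot: [0.999, -0.051, -0.0, 0.0]
ft_force: [-0.0, 0.1, 0.1]
grip_width: -0.004
grasp_force: 0.0
503 median z 0.06868791891354553 [ 3.3 63.5] [131.6  63.5] 87.5
Y pct [-0.0017  0.1268] X pct [-0.0269  0.0331]
```

Plate y is now about 0.063 and straight. The target is about 0.022, so 41 mm more.

```bash
python3 -m crank '[[[0,-0.05,-0.5,0,0,0,0],[0,-0.05,-0.5,0,0,0,0],[0,-0.05,-0.5,0,0,0,0],[0,-0.05,-0.5,0,0,0,0],[0,-0.05,-0.5,0,0,0,0],[0,-0.05,-0.5,0,0,0,0],[0,-0.05,-0.5,0,0,0,0],[0,-0.05,-0.4,0,0,0,0],[0,0,0,0,0,0,0],[0,0,0,0,0,0,0]]]'; python3 pl.py
```

```text
clock: 16.05
position: [0.5644, 0.0752, 0.0269]
ee_rot: [0.999, -0.051, -0.0, 0.0]
ft_force: [0.3, -0.1, 0.1]
grip_width: 0.002
grasp_force: 0.0
513 median z 0.06861045309557601 [ 5.7 34.5] [153.2  68.8] 87.7
Y pct [-0.0412  0.1075] X pct [-0.0282  0.0376]
```

Plate y is about 0.024 (window 0.009–0.035). I back off, lift clear and check.

```bash
python3 -m crank '[[[0,0.1,1,0,0,0,0],[0,0.1,1,0,0,0,0],[0,0,0,3,0,0,0],[0,0,0,4,0,0,0],[0,0,0,4,0,0,0],[0,-2,2,3,0,0,0],[0,0,0,0,0,0,0],[0,0,0,0,0,0,0]]]'; python3 pl.py
```

```text
clock: 17.1
position: [0.5463, 0.1155, 0.1662]
ee_rot: [0.999, -0.05, -0.0, 0.0]
ft_force: [0.7, -0.5, -0.7]
grip_width: -0.003
grasp_force: 0.0
516 median z 0.06879390468789504 [ 4.  23.6] [131.5  64.9] 88.1
Y pct [-0.0413  0.0883] X pct [-0.0281  0.0326]
```

View pics/s_last.png

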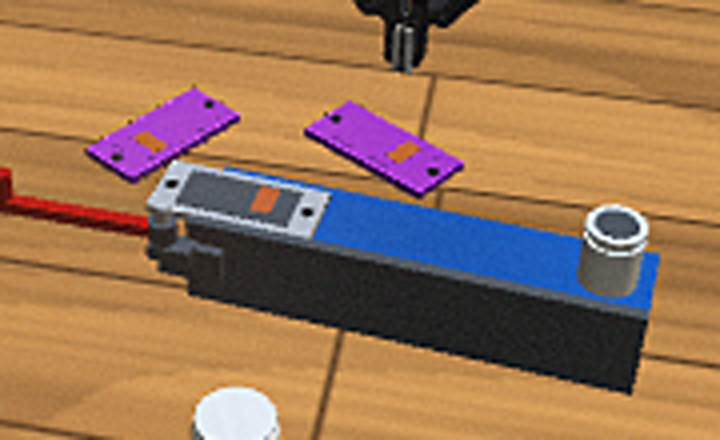

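The view shows the plate lying flat along the fence with its left end past the open end at (150–185,165–210), the bar swung out, the piston in place and the gripper clear. Measured: y = 0.0236, about 41 mm out; x ≈ 0.004, about 2° off straight.

```bash
python3 -c "
from workcell import job
print(job.hand_in())"
```

```text
the job is handed in; nothing more can be done
None
```

I swung the stop bar out to about 1.6 rad and pushed the plate along the fence until about 41 mm stuck out past the ledge end, flat and about 2° off straight; the job is handed in (no verdict was returned), with no bystander seen to move, though only the piston and tin were in the final view.

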